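# Unclamp the labelled bottle and put it in the sloped stock bin

### The job

The flat red-capped bottle in the labelling jig is finished: flip the sprung clamp up until it stays open by itself, lift the bottle out, lay it flat on the green mat and let go of it. Then take it again, nearer its cap, so that you can lay it base first in the empty lane of the sloped bin, and slide it down until its base rests against the stop at the bottom, cap uphill. Leave the clamp open, do not drop or overturn the bottle, and leave everything else on the counter where it is, the blue-capped bottle in the other lane included.

Things in the scene. Friction and masses are not known exactly. Their poses are not given: they have to be found in the camera images.
- jig: labelling jig, fixed: aluminium base 250 x 110 x 10 mm with blue cradle. Origin on the counter under the middle of the held bottle; x runs along the bottle from cap to base, then to the hinge posts (x = 103 mm, 108 mm high), z up. Bottle's underside is 20 mm up. Cheeks 56 mm high hug both sides near its ends; a 56 mm long gap at the middle of each side leaves room for the fingers.
- clamp (a joint): sprung steel clamp arm, rad: about 0 shut (rubber pad pressing on the middle of the bottle), grows as it is lifted, stop at 1.75 (leaning back past upright). Over-centre spring: it pulls shut below about 0.95; above that it drives itself open to the stop and stays. About 3.5 N at the handle starts it. Open, the arm stands about 270 mm high: carry clear of it.
- clamp_handle (a point): centre of the clamp's red handle: a cylinder 24 mm in diameter, 44 mm long, lying across the free end of the arm (along the jig's y), 168 mm from the hinge line; 97 mm above the counter when shut, its underside 25 mm above the bottle. Can be pinched from above on its flat ends (44 mm apart); it then turns between the fingers as the arm swings.
- clamp_hinge (a point): middle of the clamp's hinge line, 95 mm above the counter; the hinge line runs along the jig's y.
- bottle_center (a point): centre of the body of the flat white bottle with red cap and red label, lying flat. Body 130 x 56 x 40 mm (x along the bottle, y across, z up, 40 mm thick), 165 mm long with cap. x points from cap to base. Mass 0.25 to 0.5 kg.
- bottle_base (a point): centre of the bottle's flat base (its end face opposite the cap), 65 mm from bottle_center along the bottle's x.
- bottle_cap (a point): centre of the outer face of the bottle's red cap (30 mm in diameter, 26 mm long), 100 mm from bottle_center against the bottle's x.
- bottle: the same bottle; origin on its underside below bottle_center.
- mat: green mat with white lines, 240 x 150 mm (x, y) and 3 mm thick, fixed to the counter. Origin under its centre on the counter.
- chute: empty lane of the black two-lane sloped bin, fixed. Origin on its floor at the middle of the stop's inner face, at the lower end; x downhill along the floor into the stop (slope 0.26 rad, lower end away from the robot), y across, z square to the floor. 72 mm wide inside, 200 mm long uphill from the stop; upper end open, 75 mm above the counter. Walls and stop 41 mm high above the floor.
- chute_entry (a point): middle of the floor's edge at the open upper end of the empty lane. Fingers do not fit between bottle and walls: hold the bottle by the part still outside this end. With over half its length in the lane it stays put; friction may hold it there, so push it home from the cap. The other lane, on the +y side, holds the blue-capped bottle.
- stock_bottle: blue-capped flat bottle, same shape, already home in the other lane; origin on its underside. Leave it.
- bottle_blue_cap: upright round white bottle with blue cap, 58 mm in diameter, 125 mm tall; bystander, origin on its underside. Leave it.
- bottle_green_cap: upright round white bottle with green cap, 58 mm in diameter, 125 mm tall; bystander, origin on its underside. Leave it.
- tape_roll: grey roll of tape lying flat, 84 mm in diameter, 30 mm high; bystander, origin on its underside. Leave it.
- small_carton: small cardboard box 65 x 65 x 50 mm; bystander, origin on its underside. Leave it.
- scanner: black and yellow hand scanner, about 155 mm long, 36 mm high, lying; bystander, origin on its underside. Leave it.
- screwdriver: screwdriver lying on the counter; bystander, origin on its underside. Leave it.
Things that resemble listed ones, but are neither listed nor needed, are in the scene too. What is shaped like the bottle but pink is not meant.

How it is judged:
By the outcome, as a careful person would: the job done as asked, in the order asked, and still so for the second after the job is handed in, with the robot touching nothing.
It also fails if it takes over 72 s, if anything falls off the work surface, if the arm or the gripper's body presses on something with over 40 N, if the wrist force passes 120 N, or if a joint passes its speed limit or range.

### The arm

A 6-joint arm with a two-finger parallel gripper is mounted at the origin on the work surface. World frame = base frame: x ahead of the robot, y to its left, z up, the work surface at z = 0. Lengths are in m, angles in rad, forces in N, time in s.
With the tool pointing down it reaches from about 0.35 to 0.775 m from the base axis. Payload 5.5 kg.
Tool frame: the origin (TCP) lies midway between the tips of the shut fingers; the grasp point (between the pads) lies 19 mm behind it; z points along the fingers, y is the line along which they close (so a half turn about z gives the same grasp; the last joint's range is limited). The gripper opens to 85 mm and grips with 20 to 120 N. Pads are 22 mm wide; open, the fingers measure 114 mm over their backs; the gripper's body (76 mm by 85 mm) begins 54 mm behind the grasp point. The pads swing forward as they close: fully open they stand 13 mm farther back than shut.
Start: joints at [1.064, 0.313, 0.046, 1.304, 0, 1.431], TCP at [0.206, 0.537, 0.231] pointing down, gripper open.
Joint ranges: [-2.76, 2.76], [-0.86, 1.69], [-1.03, 1.26], [-2.2, 2.34], [-1.47, 1.5], [-3.14, 3.14]. Speed limits (rad/s): [2.57, 2.57, 3.14, 3.14, 3.14, 3.14].

### API

Orientations are given as a rotation vector (axis times angle).
In Python, from rig import robot, cams, workorder gives the robot as it stands. The module is installed in compiled form; this text tells all that it offers.
- The arm moves only by the tool move_arm, never from a script. Its argument "targets" is a list of rows, each a list of 4 numbers: the shift along the world's x, y, z each as a share of 0.2 m, from -1 to 1, then the turn about the world's z as a share of 60 degrees, from -1 to 1. A call has 1 to 20 rows; each row is the pose to reach, as a shift and turn from the pose commanded when the call began; what a row does not reach only later rows make up. A row lasts 1/12 s, in which the tool goes at most 41.7 mm and 7.16 degrees, less where a joint would pass 70% of its speed; a pose out of reach is approached as far as the arm can. A call with a number of a shift or a turn outside -1 to 1 is refused whole. A call with a gripper value outside its range is refused whole. "hand" is the opening, from -1 (shut) to 1 (fully open), so that 0 is half open, set as the call begins (left out, the last holds). The fingers move at their own pace and stop on an object; "grip_force" is the grip in N (left out, the last holds). Time passes only in rows, so rows that repeat a pose let the fingers close. It gives the time, the measured TCP pose, the force, the opening and the grip force at its end, in the units of the state.
- robot.state(): the state, without advancing time (a new reading comes with each control period).
- cams.capture(name): name is "scene" or "top"; returns a dict with "frame" (400x640x3 uint8, blue, green, red), "range_z" (400x640 float32, m along the optical axis (not along the pixel's ray), 0 where there is no reading), "fx", "fy", "cx", "cy" (pixels), "rvec" (rotation vector, rad) and "tvec" (3), from world to camera coordinates, as OpenCV has them. Camera axes: x right, y down, z forward; pixel columns grow to the right and rows downward; lengths in m; the calibration is good to about 2 mm. A picture is of the moment at which its call begins.
- workorder.sign_off(): hands the job in; it is judged then, once.
The state is a dict: "time_s": time; "q": joint angles; "qd": joint speeds; "effort": joint torques, N m; "position": TCP position; "tcp_rot": TCP orientation; "contact_force": force on the tool from outside, world axes, zero at the start; "wrist_torque": the same for the moment, N m; "gripper_width": finger opening in m; "gripper_force": force on a finger pad.
Only numpy, scipy, OpenCV 4.12 (cv2) and the standard library are available. Lean on these libraries where they do the work, as an engineer would, in place of code of your own. Each camera call takes 0.05 s, during which the arm holds its last target. There are 200 camera calls.

## Working session

There is one attempt and no reset: what is moved stays moved. The work goes in short steps, Python scripts to look and compute and a tool call to move; the robot and the scene stay as the last step left them, time stands still between calls to the robot, and variables do not carry over. Pictures are saved under pics/ and viewed, at most 10 in all, crops included, and the job is handed in when it is done.

Besides the shell and the picture viewer there is one more tool, called after "Call:" as name(argument=value, ...), one argument or row to a line, values as JSON. move_arm: Moves the arm, as the interface text tells. Its arguments: {"type":"object","properties":{"targets":{"type":"array","items":{"type":"array","items":{"type":"number"}}},"hand":{"type":"number"},"grip_force":{"type":"number"}},"required":["targets"]}

```bash
mkdir -p pics
cat > h.py <<'E'
import numpy as np, cv2
from rig import robot, cams, workorder
def cap(n):
    c=cams.capture(n); np.savez(f'{n}.npz',**c); return c
def load(n): return dict(np.load(f'{n}.npz'))
def world(c,u,v,z=None,r=1):
    R=cv2.Rodrigues(c['rvec'])[0]; t=c['tvec'].ravel()
    d=np.array([(u-c['cx'])/c['fx'],(v-c['cy'])/c['fy'],1.])
    o=-R.T@t; w=R.T@d
    if z is not None: return o+w*(z-o[2])/w[2]
    p=c['range_z'][int(v)-r:int(v)+r+1,int(u)-r:int(u)+r+1]; p=p[p>0]
    return o+w*np.median(p)
E
python3 - <<'E'
from h import *
a=cap('scene');b=cap('top')
cv2.imwrite('pics/s1.png',cv2.resize(a['frame'],(800,500)))
cv2.imwrite('pics/t1.png',cv2.resize(b['frame'],(800,500)))
s=robot.state();print(s['time_s'],s['position'],s['tcp_rot'],s['gripper_width'])
E
```

```text
0.1 [0.2060053  0.53634148 0.23047815] [-5.72847079e-01 -3.08839109e+00  2.49529121e-03] 0.08502120169054408
```

View pics/s1.png

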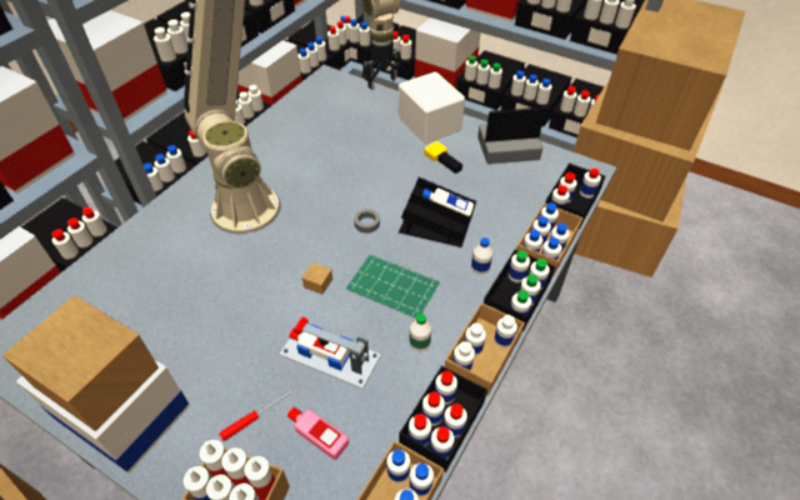

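View pics/t1.png

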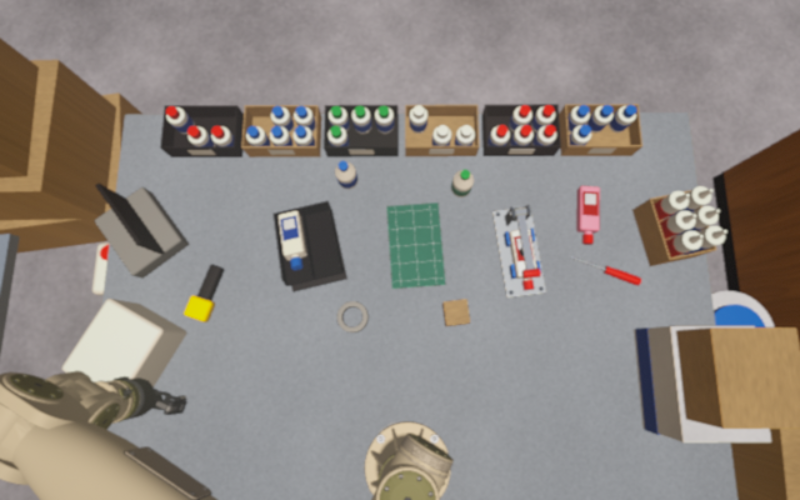

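The red-capped bottle lies in the jig at about (520,250) in the top view (800 px wide) and (325,350) in the scene view. Things it could be confused with: the pink bottle at top (590,213), the blue-capped stock bottle at top (291,235), and the red-capped bottles in the crates at top (520,125). The description picks the bottle in the jig. The empty lane is the right-hand one, at about (322,240).

Run:
```python
from h import *
b=load('top');f=b['frame']
A=cv2.resize(f[160:244,385:445],None,fx=6.5,fy=6.5,interpolation=cv2.INTER_CUBIC)  # jig 
B=cv2.resize(f[155:239,215:280],None,fx=6.0,fy=6.5,interpolation=cv2.INTER_CUBIC)
cv2.imwrite('pics/c1.png',np.hstack([A,B]));print(A.shape,B.shape)
# rough scaled pixels (800) ->/1.25
for n,u,v,z in [('post',518,212,.108),('handle',531,273,.109),('jigTL',494,210,.01),('jigTR',530,206,.01),('jigBR',546,293,.01),('jigBL',507,297,.01),
 ('matTL',388,206,.003),('matTR',437,204,.003),('matBR',445,286,.003),('matBL',392,288,.003),('binTR',330,203,.04),('binBR',346,276,.11),('binBL',290,290,.11),('binTL',275,212,.05),('green',463,182,.125),('blue',345,172,.125),('tape',352,317,.03),('carton',456,313,.05)]:
    print(n,world(b,u/1.25,v/1.25,z).round(3),world(b,u/1.25,v/1.25).round(3))
```

```text
(546, 390, 3) (546, 390, 3)
post [ 0.652 -0.297  0.108] [ 0.653 -0.298  0.105]
handle [ 0.488 -0.323  0.109] [ 0.488 -0.323  0.108]
jigTL [ 0.686 -0.251  0.01 ] [ 0.688 -0.253  0.   ]
jigTR [ 0.697 -0.355  0.01 ] [ 0.7   -0.358  0.001]
jigBR [ 0.447 -0.386  0.01 ] [ 0.448 -0.388  0.002]
jigBL [ 0.436 -0.278  0.01 ] [ 0.437 -0.278  0.006]
matTL [0.701 0.053 0.003] [0.701 0.053 0.003]
matTR [ 0.706 -0.089  0.003] [ 0.706 -0.089  0.002]
matBR [ 0.468 -0.107  0.003] [ 0.468 -0.107  0.001]
matBL [0.463 0.041 0.003] [0.463 0.041 0.   ]
binTR [0.699 0.214 0.04 ] [0.711 0.221 0.002]
binBR [0.482 0.156 0.11 ] [0.497 0.169 0.004]
binBL [0.446 0.3   0.11 ] [ 0.459  0.326 -0.   ]
binTL [0.671 0.365 0.05 ] [ 0.685  0.379 -0.001]
green [ 0.731 -0.151  0.125] [ 0.739 -0.154  0.1  ]
blue [0.76  0.163 0.125] [0.769 0.166 0.101]
tape [0.382 0.148 0.03 ] [0.384 0.151 0.001]
carton [ 0.39  -0.132  0.05 ] [ 0.39  -0.132  0.05 ]
```

View pics/c1.png

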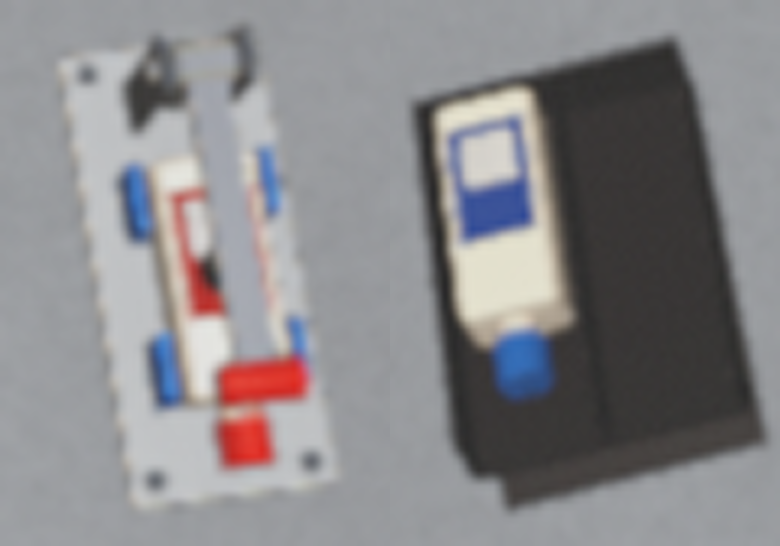

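The crop confirms it: a white body with a red cap and red label is under the clamp arm, with the red handle at crop (264,381). In the bin, the empty lane is on the right and the divider runs from about (575,100) to (605,440).

```bash
cat >> h.py <<'E'
def cloud(c):
    H,W=c['range_z'].shape; v,u=np.mgrid[:H,:W]; Z=c['range_z']
    P=np.stack([(u-c['cx'])/c['fx']*Z,(v-c['cy'])/c['fy']*Z,Z],-1)
    R=cv2.Rodrigues(c['rvec'])[0]; return (P-c['tvec'].ravel())@R, Z>0
E
python3 - <<'E'
from h import *
b=load('top')
j=lambda x,y,z:world(b,384.5+(x+.5)/6.5,159.5+(y+.5)/6.5,z)
k=lambda x,y,z:world(b,214.5+(x-390+.5)/6.0,154.5+(y+.5)/6.5,z)
c=[j(60,62,.01),j(260,40,.01),j(335,480,.01),j(135,505,.01)]
print(np.round(c,3),np.mean(c,0).round(4))
for a,d in((3,0),(2,1)):
    e=c[d]-c[a];print(np.hypot(*e[:2]),np.arctan2(e[1],e[0]))
print('handle',j(220,385,.105),j(308,378,.105),'cap',j(245,440,.05),'blue cheeks',j(135,200,.056),j(268,180,.056),j(165,370,.056),j(298,340,.056))
P,ok=cloud(b)
f=b['frame'].astype(int);red=ok&(f[...,2]>150)&(f[...,1]<70)&(f[...,0]<80)
m=red&(abs(P[...,0]-.5)<.08)&(abs(P[...,1]+.33)<.06)&(P[...,2]>.09)
print('handle px',m.sum(),P[m].mean(0),P[m].max(0),P[m].min(0))
# bin height map in region
m=ok&(P[...,0]>.42)&(P[...,0]<.73)&(P[...,1]>.13)&(P[...,1]<.38)
w0,d=np.array([.482,.156]),.26
# empty-lane floor plane: iterative fit
q=P[m&(P[...,2]>.02)]
np.save('bin.npy',q)
for v in range(160,236,5):
    r=[(u,*(P[v,u]*1000).astype(int)) for u in range(240,282,2)]
    print(v,' '.join(f'{a[0]}:{a[1]},{a[2]},{a[3]}' for a in r))
s=robot.state();print(cv2.Rodrigues(np.array(s['tcp_rot']))[0].round(3))
E
```

```text
[[ 0.681 -0.246  0.01 ]
 [ 0.694 -0.357  0.01 ]
 [ 0.45  -0.384  0.01 ]
 [ 0.437 -0.277  0.01 ]] [ 0.5657 -0.316   0.01  ]
0.24601040394425536 0.12441160938672889
0.24483282870775944 0.10972783193954921
handle [ 0.48753172 -0.30298451  0.105     ] [ 0.49090753 -0.34717858  0.105     ] cap [ 0.46682313 -0.32739646  0.05      ] blue cheeks [ 0.59326365 -0.27472109  0.056     ] [ 0.60381928 -0.34535683  0.056     ] [ 0.50275199 -0.28630627  0.056     ] [ 0.51828964 -0.35630599  0.056     ]
handle px 58 [ 0.48855133 -0.32300267  0.10784011] [ 0.49652846 -0.30386641  0.11624175] [ 0.48013763 -0.34289626  0.10126457]
160 240:720,308,-1 242:719,300,1 244:722,294,-5 246:719,285,2 248:719,278,2 250:719,271,1 252:720,264,-1 254:719,256,2 256:719,249,3 258:719,242,0 260:718,234,5 262:718,227,4 264:720,221,0 266:720,214,-2 268:720,206,0 270:720,199,-2 272:720,192,-1 274:720,185,-3 276:720,177,-2 278:719,170,0 280:720,163,0
165 240:682,292,66 242:682,286,64 244:683,279,61 246:684,273,59 248:684,266,59 250:685,260,56 252:686,254,51 254:686,247,50 256:688,241,43 258:688,234,44 260:688,227,43 262:68
[... 3881 characters left out ...]
3,165,-1 280:483,158,-2
230 240:464,296,7 242:465,290,3 244:464,282,6 246:465,276,3 248:465,269,0 250:465,262,0 252:464,254,5 254:465,248,2 256:465,241,2 258:466,235,-4 260:466,228,-3 262:465,221,-1 264:465,214,-1 266:465,206,1 268:464,199,5 270:465,193,-3 272:465,185,2 274:465,178,1 276:464,171,3 278:464,164,4 280:464,157,3
235 240:448,297,-2 242:448,290,0 244:448,282,1 246:448,276,0 248:448,269,0 250:448,262,0 252:448,255,0 254:447,248,1 256:448,241,0 258:447,233,3 260:448,227,0 262:447,220,1 264:448,213,-2 266:447,206,0 268:448,199,0 270:447,191,7 272:447,185,1 274:447,178,0 276:447,171,0 278:447,163,5 280:448,158,-2
[[-0.933  0.359 -0.001]
 [ 0.359  0.933 -0.001]
 [ 0.    -0.002 -1.   ]]
```

Measured so far:
- **Jig:** origin about (0.554, -0.316), yaw about 0.12.
- **Handle:** (0.489, -0.324, 0.097).
- **Lane entry:** about (0.484, 0.207, 0.075), yaw about 0.235.

These agree with the given sizes, so I'm moving.

Call:
move_arm(
  targets=[
    [1, -1, 0, 0.2],
    [1, -1, 0, 0.465],
    [1, -1, 0, 0.465],
    [1, -1, 0, 0.465],
    [1, -1, 0, 0.465],
    [1, -1, 0, 0.465],
    [1, -1, 0, 0.465],
    [1, -1, 0, 0.465],
  ],
  hand=1,
)

```text
time_s: 0.77
position: [0.4102, 0.3326, 0.2308]
tcp_rot: [-0.179, 3.135, -0.003]
contact_force: [1.1, 1.0, -0.7]
gripper_width: 0.0852
gripper_force: 0.0
```

Call:
move_arm(
  targets=[
    [0.4, -1, 0, 0],
    [0.4, -1, 0, 0],
    [0.4, -1, 0, 0],
    [0.4, -1, 0, 0],
    [0.4, -1, 0, 0],
  ],
)

```text
time_s: 1.18
position: [0.4836, 0.1418, 0.2311]
tcp_rot: [0.189, -3.135, -0.0]
contact_force: [1.4, -0.6, 0.5]
gripper_width: 0.0852
gripper_force: 0.0
```

Call:
move_arm(
  targets=[
    [0, -1, 0, 0],
    [0, -1, 0, 0],
    [0, -1, 0, 0],
    [0, -1, 0, 0],
    [0, -1, 0, 0],
  ],
)

```text
time_s: 1.6
position: [0.4831, -0.059, 0.2311]
tcp_rot: [0.187, -3.136, 0.0]
contact_force: [0.9, 0.0, 0.3]
gripper_width: 0.0855
gripper_force: 0.0
```

Call:
move_arm(
  targets=[
    [0, -1, -0.1, 0],
    [0, -1, -0.1, 0],
    [0, -1, -0.1, 0],
    [0, -1, -0.1, 0],
    [0, -1, -0.1, 0],
    [0, -1, -0.1, 0],
    [0, -1, -0.1, 0],
  ],
)

```text
time_s: 2.18
position: [0.483, -0.2579, 0.2102]
tcp_rot: [0.183, -3.135, -0.003]
contact_force: [0.9, -0.0, 0.6]
gripper_width: 0.0851
gripper_force: 0.0
```

Call:
move_arm(
  targets=[
    [0.03, -0.33, 0, 0],
    [0.03, -0.33, 0, 0],
    [0.03, -0.33, -0.2, 0],
    [0.03, -0.33, -0.4, 0],
    [0.03, -0.33, -0.55, 0],
    [0.03, -0.33, -0.65, 0],
    [0.03, -0.33, -0.65, 0],
    [0.03, -0.33, -0.65, 0],
  ],
)

```text
time_s: 2.85
position: [0.4892, -0.3204, 0.0807]
tcp_rot: [0.191, -3.134, -0.004]
contact_force: [0.2, -0.7, 0.5]
gripper_width: 0.0856
gripper_force: 0.0
```

Run:
```python
from h import *
a=cap('scene');b=cap('top')
A=cv2.resize(a['frame'][200:340,190:330],(560,560),interpolation=cv2.INTER_CUBIC)
B=cv2.resize(b['frame'][160:244,385:427],(240,560),interpolation=cv2.INTER_CUBIC)
cv2.imwrite('pics/p2.png',np.hstack([A,B]))
```

```text
(no output)
```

View pics/p2.png

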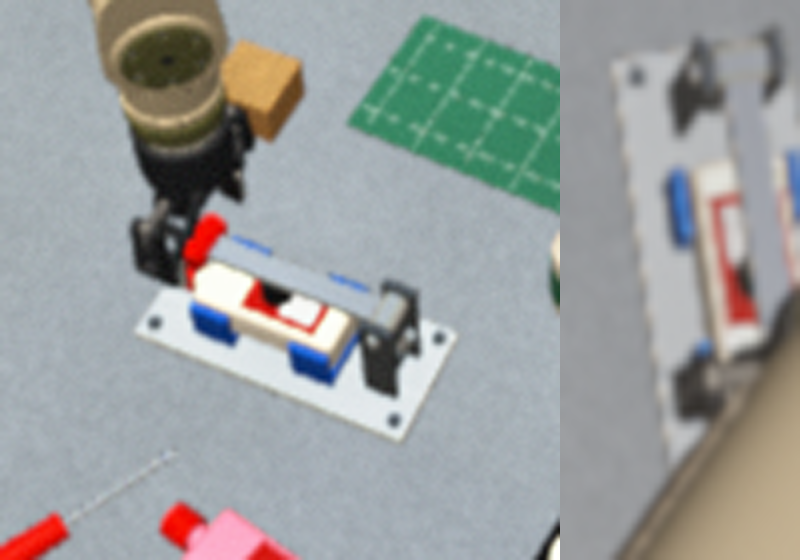

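Run:
```python
from h import *
a=load('scene')
T=np.array([.489,-.320,.1])
for n,p in [('tcp',T),('+y',T+[-.0055,.047,0]),('-y',T+[.0055,-.047,0]),('handle',[.489,-.324,.097]),('h+',[.4865,-.302,.097]),('h-',[.4915,-.346,.097]),('hinge',[.655,-.304,.095])]:
    q=cv2.projectPoints(np.array(p,float),a['rvec'],a['tvec'],np.array([[a['fx'],0,a['cx']],[0,a['fy'],a['cy']],[0,0,1.]]),None)[0].ravel()
    print(n,((q-[190,200])*4).round())
for u,v in [(155,245),(205,240),(235,180),(175,200)]: print(world(a,190+u/4,200+v/4).round(3))
```

```text
tcp [203. 233.]
+y [232. 190.]
-y [172. 278.]
handle [200. 239.]
h+ [214. 218.]
h- [186. 260.]
hinge [383. 312.]
[ 0.508 -0.387  0.184]
[ 0.498 -0.327  0.106]
[ 0.492 -0.275  0.123]
[ 0.504 -0.354  0.2  ]
```

The fingers straddle the handle: the +y finger is at crop (235,180) and the handle at (205,240), which matches the projections. Shifting 4 mm and closing.

Call:
move_arm(
  targets=[
    [0, -0.02, 0, 0],
    [0, -0.02, 0, 0],
    [0, -0.02, 0, 0],
    [0, -0.02, 0, 0],
    [0, -0.02, 0, 0],
    [0, -0.02, 0, 0],
    [0, -0.02, 0, 0],
    [0, -0.02, 0, 0],
  ],
  hand=-1,
  grip_force=35,
)

```text
time_s: 3.62
position: [0.49, -0.3251, 0.0827]
tcp_rot: [-0.19, 3.134, 0.004]
contact_force: [-0.9, 6.0, 7.9]
gripper_width: 0.0436
gripper_force: 36.3
```

Call:
move_arm(
  targets=[
    [0.001, 0, 0.035, 0],
    [0.004, 0, 0.075, 0],
    [0.009, 0.001, 0.115, 0],
    [0.016, 0.002, 0.157, 0],
    [0.026, 0.003, 0.2, 0],
    [0.037, 0.004, 0.24, 0],
    [0.05, 0.006, 0.28, 0],
    [0.066, 0.008, 0.317, 0],
    [0.084, 0.01, 0.35, 0],
    [0.102, 0.012, 0.385, 0],
  ],
)

```text
time_s: 4.45
position: [0.509, -0.3228, 0.1579]
tcp_rot: [0.189, -3.133, -0.005]
contact_force: [0.3, 5.7, -6.6]
gripper_width: 0.0437
gripper_force: 36.4
```

Call:
move_arm(
  targets=[
    [0.022, 0.003, 0.04, 0],
    [0.044, 0.006, 0.08, 0],
    [0.07, 0.009, 0.113, 0],
    [0.094, 0.012, 0.147, 0],
    [0.122, 0.015, 0.178, 0],
    [0.151, 0.019, 0.207, 0],
    [0.182, 0.022, 0.232, 0],
    [0.214, 0.026, 0.255, 0],
    [0.246, 0.03, 0.28, 0],
    [0.28, 0.034, 0.305, 0],
    [0.316, 0.038, 0.333, 0],
    [0.354, 0.043, 0.352, 0],
    [0.391, 0.047, 0.37, 0],
    [0.429, 0.052, 0.386, 0],
    [0.468, 0.057, 0.4, 0],
    [0.508, 0.062, 0.415, 0],
  ],
)

```text
time_s: 5.78
position: [0.6114, -0.3102, 0.2418]
tcp_rot: [0.189, -3.135, -0.004]
contact_force: [1.2, 6.2, -4.4]
gripper_width: 0.043
gripper_force: 36.6
```

Call:
move_arm(
  targets=[
    [0, 0, 0, 0],
    [0, 0, 0, 0],
    [0, 0, 0, 0],
    [0, 0, 0, 0],
    [0, 0, 0, 0],
    [-0.2, -0.02, 0, 0],
    [-0.35, -0.04, 0, 0],
    [-0.35, -0.04, 0, 0],
  ],
  hand=1,
)

```text
time_s: 6.45
position: [0.5364, -0.3198, 0.2409]
tcp_rot: [0.184, -3.132, -0.003]
contact_force: [0.8, 0.3, -0.3]
gripper_width: 0.0854
gripper_force: 0.0
```

Run:
```python
from h import *
a=cap('scene');b=cap('top')
A=cv2.resize(a['frame'][180:320,200:330],(520,560),interpolation=cv2.INTER_CUBIC)
B=cv2.resize(b['frame'][160:244,385:427],(280,560),interpolation=cv2.INTER_CUBIC)
cv2.imwrite('pics/p3.png',np.hstack([A,B]));print(robot.state()['position'])
```

```text
[ 0.5406607  -0.32038507  0.24201611]
```

View pics/p3.png

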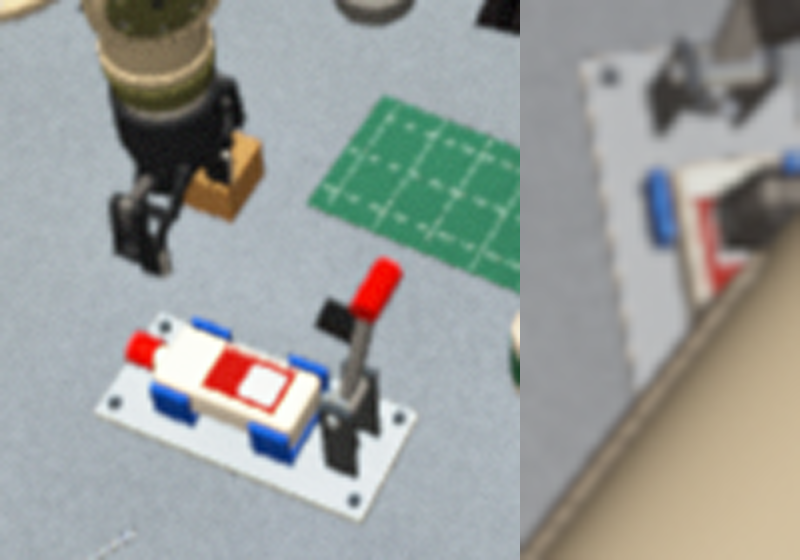

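The clamp stands open at crop (365,320). The bottle sits in the jig with its cap at (145,350) and its body centred at (235,378). Fitting the bottle's top face and the lane from depth.

```bash
cat >> h.py <<'E'
def topface(c,x,y,z,r=.11,dz=.009):
    P,ok=cloud(c);f=c['frame'].astype(int)
    m=ok&(np.hypot(P[...,0]-x,P[...,1]-y)<r)&(abs(P[...,2]-z)<dz)&(f[...,0]<f[...,2]+25)&(f.max(-1)>120)
    m=cv2.morphologyEx(m.astype('uint8'),cv2.MORPH_OPEN,np.ones((3,3)))>0
    return P[m]
E
python3 - <<'E'
from h import *
q=topface(load('scene'),.554,-.316,.06)
print(len(q),q.mean(0),cv2.minAreaRect(q[:,:2].astype('float32')*1000))
for u,v in [(160,352),(322,395),(300,425),(200,320)]: print(world(load('scene'),200+u/4,180+v/4,.06).round(3))
p=np.load('bin.npy')
# lane fit: search yaw/offset of divider & wall crest heights above floor plane
fl=p[(p[:,0]>.5)&(p[:,0]<.66)&(abs(p[:,1]-(.211+.24*(p[:,0]-.5)))<.02)]
n=np.linalg.lstsq(np.c_[fl[:,:2],np.ones(len(fl))],fl[:,2],rcond=None)[0]
print('floor',n,np.arctan(np.hypot(n[0],n[1])),np.arctan2(-n[1],-n[0]),[np.r_[x,y,1]@n for x,y in((.484,.207),(.672,.252))])
h=p[:,2]-np.c_[p[:,:2],np.ones(len(p))]@n
for yaw in(.21,.235,.26):
    y=-np.sin(yaw)*(p[:,0]-.484)+np.cos(yaw)*(p[:,1]-.207)
    x=np.cos(yaw)*(p[:,0]-.484)+np.sin(yaw)*(p[:,1]-.207)
    for s in(-1,1):
        m=(h>.022)&(h<.05)&(s*y>.028)&(s*y<.052)&(x>.01)&(x<.17)
        print(yaw,s,m.sum(),np.polyfit(x[m],y[m],1).round(4),y[m].std())
m=(abs(y)<.02)&(abs(h)<.01);print('entry x',np.percentile(x[m],[0,1,3,99]))
E
```

```text
596 [ 0.55451082 -0.32081062  0.05967749] ((537.8910522460938, -319.7805480957031), (162.8693389892578, 61.57137680053711), 6.368897438049316)
[ 0.49  -0.333  0.06 ]
[ 0.628 -0.298  0.06 ]
[ 0.629 -0.33   0.06 ]
[ 0.499 -0.29   0.06 ]
floor [-0.26279681 -0.06867763  0.21932783] 0.2652234702091149 0.25561677074507144 [np.float64(0.07791790880227772), np.float64(0.02542161483308597)]
0.21 -1 75 [ 0.026  -0.0384] 0.001802958629798707
0.21 1 107 [0.0444 0.0376] 0.004765863915100596
0.235 -1 75 [ 0.001  -0.0384] 0.0013620417952137154
0.235 1 135 [0.0499 0.0367] 0.005940725262637728
0.26 -1 76 [-0.0245 -0.0384] 0.0017685386374921572
0.26 1 160 [0.0433 0.0364] 0.006653447555327053
entry x [0.0041117  0.0064989  0.00968071 0.20134042]
```

Call:
move_arm(
  targets=[
    [0.065, 0.01, 0, 0],
    [0.065, 0.01, -0.2, 0],
    [0.065, 0.01, -0.4, 0],
    [0.065, 0.01, -0.6, 0],
    [0.065, 0.01, -0.7, 0],
    [0.065, 0.01, -0.8, 0],
    [0.065, 0.01, -0.8, 0],
    [0.065, 0.01, -0.8, 0],
  ],
)

```text
time_s: 7.22
position: [0.5549, -0.3175, 0.0806]
tcp_rot: [0.189, -3.135, -0.002]
contact_force: [-0.5, -0.3, 0.7]
gripper_width: 0.0854
gripper_force: 0.0
```

Call:
move_arm(
  targets=[
    [0, 0, -0.08, 0],
    [0, 0, -0.16, 0],
    [0, 0, -0.24, 0],
    [0, 0, -0.28, 0],
    [0, 0, -0.28, 0],
  ],
)

```text
time_s: 7.63
position: [0.5549, -0.3178, 0.0252]
tcp_rot: [0.189, -3.136, -0.0]
contact_force: [-0.2, 0.5, -0.2]
gripper_width: 0.0853
gripper_force: 0.0
```

Call:
move_arm(
  targets=[
    [0, 0, 0, 0],
    [0, 0, 0, 0],
    [0, 0, 0, 0],
    [0, 0, 0, 0],
    [0, 0, 0, 0],
    [0, 0, 0, 0],
    [0, 0, 0, 0],
  ],
  hand=-1,
  grip_force=45,
)

```text
time_s: 8.22
position: [0.5558, -0.3186, 0.0272]
tcp_rot: [-0.189, 3.133, -0.003]
contact_force: [0.1, 0.5, 5.7]
gripper_width: 0.0553
gripper_force: 50.6
```

Call:
move_arm(
  targets=[
    [0, 0, 0.04, 0],
    [0, 0, 0.08, 0],
    [0, 0, 0.14, 0],
    [0, 0, 0.22, 0],
    [0, 0, 0.3, 0],
    [0, 0, 0.38, 0],
    [0, 0, 0.46, 0],
    [0, 0, 0.54, 0],
    [0, 0, 0.6, 0],
    [0, 0, 0.6, 0],
  ],
)

```text
time_s: 9.05
position: [0.556, -0.3189, 0.1493]
tcp_rot: [-0.188, 3.132, -0.005]
contact_force: [0.7, -1.2, -5.0]
gripper_width: 0.0555
gripper_force: 49.6
```

Call:
move_arm(
  targets=[
    [0.02, 0.08, 0, 0],
    [0.04, 0.2, 0, 0],
    [0.06, 0.34, 0, 0],
    [0.07, 0.48, 0, 0],
    [0.08, 0.62, 0, 0],
    [0.09, 0.76, 0, 0],
    [0.1, 0.9, 0, 0],
    [0.1, 1, 0, 0],
    [0.1, 1, 0, 0],
  ],
)

```text
time_s: 9.8
position: [0.5733, -0.1128, 0.1444]
tcp_rot: [0.196, -3.133, -0.005]
contact_force: [-0.5, -0.3, -5.0]
gripper_width: 0.0553
gripper_force: 49.6
```

Call:
move_arm(
  targets=[
    [0, 0.12, 0, 0],
    [0, 0.24, 0, 0],
    [0, 0.36, 0, 0],
    [0, 0.44, 0, 0],
    [0, 0.44, 0, 0],
    [0, 0.44, -0.1, 0],
    [0, 0.44, -0.2, 0],
    [0, 0.44, -0.3, 0],
    [0, 0.44, -0.4, 0],
    [0, 0.44, -0.5, 0],
    [0, 0.44, -0.55, 0],
    [0, 0.44, -0.6, 0],
    [0, 0.44, -0.6, 0],
  ],
)

```text
time_s: 10.88
position: [0.5731, -0.0299, 0.0232]
tcp_rot: [0.188, -3.132, -0.001]
contact_force: [-0.6, -0.3, -4.9]
gripper_width: 0.0554
gripper_force: 49.9
```

Call:
move_arm(
  targets=[
    [0, 0, -0.015, 0],
    [0, 0, -0.03, 0],
    [0, 0, -0.04, 0],
    [0, 0, -0.05, 0],
    [0, 0, -0.06, 0],
    [0, 0, -0.06, 0],
    [0, 0, -0.06, 0],
  ],
)

```text
time_s: 11.47
position: [0.5746, -0.0298, 0.0134]
tcp_rot: [-0.189, 3.136, 0.0]
contact_force: [0.5, 0.4, -4.4]
gripper_width: 0.0553
gripper_force: 50.0
```

Call:
move_arm(
  targets=[
    [0, 0, -0.007, 0],
    [0, 0, -0.014, 0],
    [0, 0, -0.02, 0],
    [0, 0, -0.02, 0],
    [0, 0, -0.02, 0],
  ],
)

```text
time_s: 11.88
position: [0.5748, -0.0299, 0.0103]
tcp_rot: [-0.189, 3.135, -0.0]
contact_force: [-2.0, 0.5, 5.1]
gripper_width: 0.0556
gripper_force: 51.2
```

The bottle is down on the mat. Letting go and rising.

Call:
move_arm(
  targets=[
    [0, 0, 0, 0],
    [0, 0, 0, 0],
    [0, 0, 0, 0],
    [0, 0, 0, 0],
    [0, 0, 0, 0],
    [0, 0, 0.1, 0],
    [0, 0, 0.3, 0],
    [0, 0, 0.5, 0],
    [-0.6, 0, 0.6, 0],
    [-0.8, 0, 0.6, 0],
    [-0.9, 0, 0.6, 0],
    [-0.9, 0, 0.6, 0],
    [-0.9, 0, 0.6, 0],
    [-0.9, 0, 0.6, 0],
  ],
  hand=1,
)

```text
time_s: 13.05
position: [0.3905, -0.0291, 0.1293]
tcp_rot: [0.188, -3.134, -0.001]
contact_force: [-0.2, 0.6, 0.6]
gripper_width: 0.0852
gripper_force: 0.0
```

Run:
```python
from h import *
a=cap('scene');b=cap('top')
A=cv2.resize(a['frame'][120:280,250:390],(490,560),interpolation=cv2.INTER_CUBIC)
B=cv2.resize(b['frame'][150:244,305:357],(310,560),interpolation=cv2.INTER_CUBIC)
cv2.imwrite('pics/p4.png',np.hstack([A,B]));print(robot.state()['position'])
for c in(a,b):
    q=topface(c,.575,-.03,.043);print(len(q),q.mean(0),cv2.minAreaRect(q[:,:2].astype('float32')*1000))
```

```text
[ 0.39525453 -0.03006681  0.12989125]
435 [ 0.57431501 -0.0337052   0.04280609] ((565.6051025390625, -32.164634704589844), (147.97145080566406, 59.787513732910156), 7.2785820960998535)
449 [ 0.58627543 -0.0282189   0.04343944] ((583.1796875, -27.61206817626953), (109.58757781982422, 55.11099624633789), 6.698037624359131)
```

View pics/p4.png

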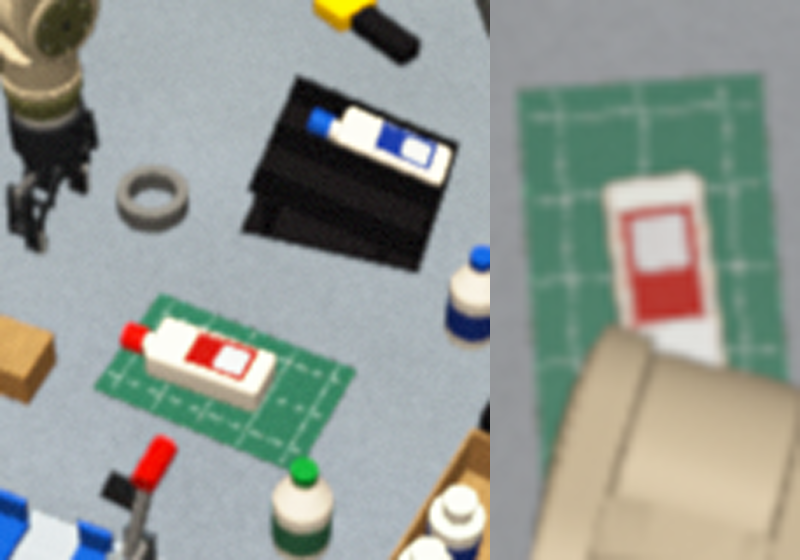

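The bottle lies flat and released on the mat with its cap toward the robot (cap at crop (133,337), body at (210,362)). Fits put the centre at about (0.574, -0.030), yaw 0.12. Regrasping 45 mm toward the cap.

Call:
move_arm(
  targets=[
    [0.2, -0.025, 0, 0],
    [0.4, -0.025, 0, 0],
    [0.6, -0.025, 0, 0],
    [0.67, -0.025, 0, 0],
    [0.67, -0.025, 0, 0],
    [0.67, -0.025, -0.2, 0],
    [0.67, -0.025, -0.35, 0],
    [0.67, -0.025, -0.45, 0],
    [0.67, -0.025, -0.55, 0],
    [0.67, -0.025, -0.595, 0],
    [0.67, -0.025, -0.595, 0],
    [0.67, -0.025, -0.595, 0],
  ],
)

```text
time_s: 14.15
position: [0.5285, -0.0348, 0.0103]
tcp_rot: [0.189, -3.135, -0.001]
contact_force: [-0.1, 0.2, 0.2]
gripper_width: 0.0856
gripper_force: 0.0
```

Call:
move_arm(
  targets=[
    [0, 0, 0, 0],
    [0, 0, 0, 0],
    [0, 0, 0, 0],
    [0, 0, 0, 0],
    [0, 0, 0, 0],
    [0, 0, 0, 0],
    [0, 0, 0, 0],
  ],
  hand=-1,
  grip_force=50,
)

```text
time_s: 14.73
position: [0.5299, -0.0352, 0.0119]
tcp_rot: [-0.188, 3.133, -0.001]
contact_force: [-0.6, -0.3, 7.0]
gripper_width: 0.0552
gripper_force: 54.6
```

Call:
move_arm(
  targets=[
    [0, 0, 0.04, 0],
    [0, 0, 0.08, 0],
    [0, 0, 0.15, 0],
    [0, 0, 0.22, 0],
    [0, 0, 0.3, 0],
    [0, 0, 0.38, 0],
    [0, 0, 0.46, 0],
    [0, 0, 0.54, 0],
    [0, 0, 0.6, 0],
    [0, 0, 0.65, 0],
    [0, 0, 0.65, 0],
  ],
)

```text
time_s: 15.65
position: [0.5295, -0.035, 0.1426]
tcp_rot: [-0.189, 3.133, -0.001]
contact_force: [1.7, 0.1, -4.2]
gripper_width: 0.0553
gripper_force: 54.4
```

Run:
```python
from h import *
a=cap('scene')
P,ok=cloud(a);f=a['frame'].astype(int)
m=ok&(P[...,2]>.09)&(P[...,0]>.54)&(P[...,0]<.68)&(abs(P[...,1]+.03)<.06)&(f.max(-1)>120)
q=P[m];print(len(q))
A=cv2.resize(a['frame'][120:280,250:390],(490,560),interpolation=cv2.INTER_CUBIC);cv2.imwrite('pics/p5.png',A)
for x in np.arange(.55,.66,.01):
    s=q[abs(q[:,0]-x)<.005]
    if len(s):print(round(x,3),len(s),np.percentile(s[:,2],[10,50,90]).round(3),s[:,1].mean().round(3))
print(robot.state()['position'])
```

```text
1770
0.55 342 [0.174 0.519 0.624] -0.058
0.56 473 [0.214 0.53  0.616] -0.056
0.57 337 [0.175 0.528 0.608] -0.039
0.58 162 [0.166 0.475 0.599] -0.021
0.59 52 [0.144 0.172 0.178] -0.039
0.6 48 [0.152 0.172 0.176] -0.036
0.61 51 [0.15  0.173 0.179] -0.038
0.62 56 [0.15  0.172 0.177] -0.034
0.63 53 [0.148 0.17  0.175] -0.032
0.64 54 [0.143 0.162 0.174] -0.033
[ 0.52905761 -0.03489476  0.14130189]
```

View pics/p5.png

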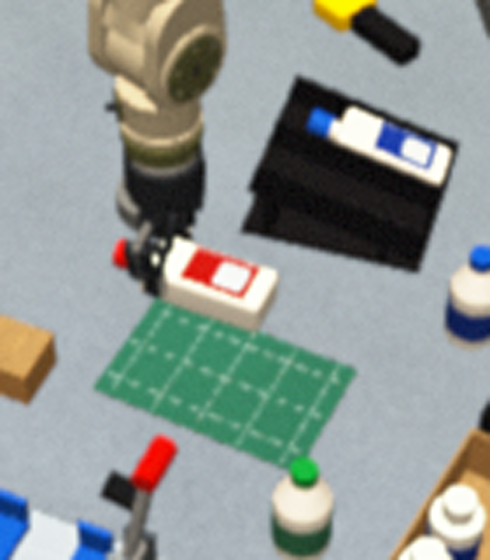

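The bottle is held level (label at crop (220,272)), with its base about 110 mm ahead of the TCP and its underside about 8 mm below the TCP. Carrying it to hover over the lane.

Call:
move_arm(
  targets=[
    [-0.03, 0.06, 0.1, 0.01],
    [-0.06, 0.15, 0.1, 0.03],
    [-0.1, 0.27, 0.1, 0.05],
    [-0.14, 0.4, 0.1, 0.07],
    [-0.18, 0.53, 0.1, 0.09],
    [-0.22, 0.66, 0.1, 0.1],
    [-0.26, 0.79, 0.1, 0.115],
    [-0.3, 0.9, 0.1, 0.115],
    [-0.32, 1, 0.1, 0.115],
    [-0.32, 1, 0.1, 0.115],
  ],
)

```text
time_s: 16.53
position: [0.4624, 0.1681, 0.1591]
tcp_rot: [0.383, -3.115, -0.003]
contact_force: [0.8, 0.0, -3.6]
gripper_width: 0.0555
gripper_force: 55.8
```

Call:
move_arm(
  targets=[
    [0, 0.08, 0, 0],
    [0, 0.15, 0, 0],
    [0, 0.19, 0, 0],
    [0, 0.19, 0, 0],
    [0, 0.19, 0, 0],
    [0, 0.19, 0, 0],
  ],
)

```text
time_s: 17.03
position: [0.4643, 0.2024, 0.1599]
tcp_rot: [0.376, -3.118, 0.001]
contact_force: [-0.1, -0.2, -4.2]
gripper_width: 0.0554
gripper_force: 55.9
```

Run:
```python
from h import *
b=cap('top');a=cap('scene')
B=cv2.resize(b['frame'][150:240,200:290],(400,400),interpolation=cv2.INTER_CUBIC)
A=cv2.resize(a['frame'][110:210,290:390],(400,400),interpolation=cv2.INTER_CUBIC)
cv2.imwrite('pics/p6.png',np.hstack([B,A]))
s=robot.state();print(s['position'],s['tcp_rot'])
for c in(a,b):
    P,ok=cloud(c);f=c['frame'].astype(int)
    x=P[...,0]-.486;y=P[...,1]-.2075;X=.972*x+.236*y;Y=-.236*x+.972*y
    m=ok&(P[...,2]>.17)&(P[...,2]<.215)&(X>.02)&(X<.12)&(abs(Y)<.06)&(f.max(-1)>120)
    q=np.c_[X[m],Y[m]];print(m.sum(),q.mean(0),cv2.minAreaRect((q*1000).astype('float32')),np.percentile(q[:,1],[2,98]),np.percentile(q[:,0],[98]))
```

```text
[0.46453719 0.202376   0.16013768] [ 3.75359617e-01 -3.11854738e+00  3.60789187e-04]
252 [ 0.05525019 -0.00882243] ((54.32944869995117, -2.1743698120117188), (67.77676391601562, 65.11865997314453), 1.5284512042999268) [-0.03262863  0.02464967] [0.08696855]
132 [ 0.05462599 -0.01859286] ((53.90435791015625, -16.498165130615234), (21.79752540588379, 62.79938507080078), 88.56334686279297) [-0.02711131 -0.00672976] [0.08319894]
```

View pics/p6.png

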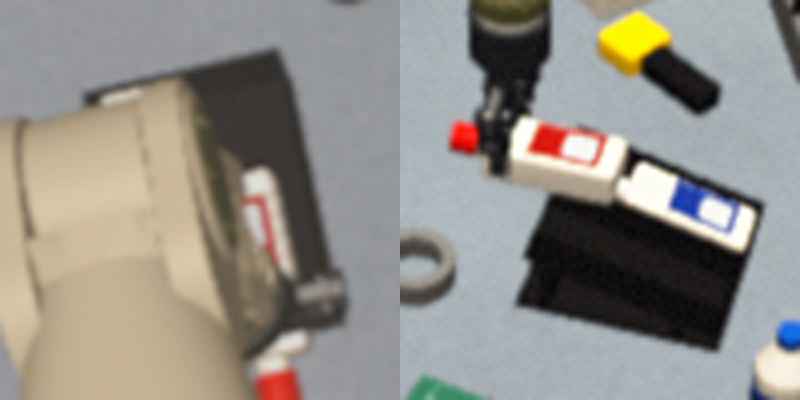

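The bottle hovers in line with the empty lane (top view: body at crop (265,230)). Side edges are about ±28 mm from the midline and the base is about 86 mm past the entry. Lowering.

Call:
move_arm(
  targets=[
    [0, 0, -0.06, 0],
    [0, 0, -0.14, 0],
    [0, 0, -0.22, 0],
    [0, 0, -0.28, 0],
    [0, 0, -0.32, 0],
    [0, 0, -0.34, 0],
    [0, 0, -0.34, 0],
    [0, 0, -0.34, 0],
  ],
)

```text
time_s: 17.8
position: [0.4649, 0.203, 0.0927]
tcp_rot: [-0.376, 3.119, 0.0]
contact_force: [-0.2, 0.2, -5.7]
gripper_width: 0.0551
gripper_force: 55.9
```

Call:
move_arm(
  targets=[
    [0, 0, -0.01, 0],
    [0, 0, -0.015, 0],
    [0, 0, -0.015, 0],
  ],
)

```text
time_s: 18.05
position: [0.4649, 0.2033, 0.0897]
tcp_rot: [-0.377, 3.118, 0.0]
contact_force: [-1.1, 0.2, -4.1]
gripper_width: 0.0552
gripper_force: 55.9
```

Call:
move_arm(
  targets=[
    [0, 0, -0.01, 0],
    [0, 0, -0.01, 0],
    [0, 0, -0.01, 0],
    [0, 0, -0.01, 0],
  ],
)

```text
time_s: 18.38
position: [0.4646, 0.2032, 0.0873]
tcp_rot: [0.377, -3.119, -0.0]
contact_force: [0.5, -0.4, -4.4]
gripper_width: 0.0555
gripper_force: 55.9
```

Call:
move_arm(
  targets=[
    [0, 0, -0.01, 0],
    [0, 0, -0.01, 0],
    [0, 0, -0.01, 0],
    [0, 0, -0.01, 0],
  ],
)

```text
time_s: 18.72
position: [0.4646, 0.2031, 0.0853]
tcp_rot: [0.377, -3.119, -0.0]
contact_force: [-0.4, 0.3, -5.1]
gripper_width: 0.0552
gripper_force: 55.9
```

Call:
move_arm(
  targets=[
    [0, 0, -0.01, 0],
    [0, 0, -0.015, 0],
    [0, 0, -0.015, 0],
    [0, 0, -0.015, 0],
  ],
)

```text
time_s: 19.05
position: [0.4648, 0.2032, 0.0841]
tcp_rot: [-0.377, 3.117, 0.0]
contact_force: [-4.7, -2.4, 9.9]
gripper_width: 0.0549
gripper_force: 57.8
```

Call:
move_arm(
  targets=[
    [0, 0, 0, 0],
    [0, 0, 0, 0],
    [0, 0, 0, 0],
    [0, 0, 0, 0],
    [0, 0, 0, 0],
  ],
  grip_force=20,
)

```text
time_s: 19.47
position: [0.4648, 0.2032, 0.0841]
tcp_rot: [-0.377, 3.117, 0.0]
contact_force: [-4.5, -1.8, 9.1]
gripper_width: 0.0552
gripper_force: 57.8
```

Call:
move_arm(
  targets=[
    [0, 0, 0.008, 0],
    [0, 0, 0.008, 0],
    [0, 0, 0.008, 0],
    [0, 0, 0.008, 0],
    [0, 0, 0.008, 0],
  ],
  hand=-1,
  grip_force=20,
)

```text
time_s: 19.88
position: [0.465, 0.2033, 0.0842]
tcp_rot: [-0.377, 3.118, 0.0]
contact_force: [-1.5, -0.7, 1.3]
gripper_width: 0.055
gripper_force: 56.4
```

Call:
move_arm(
  targets=[
    [0, 0, 0, 0],
    [0, 0, 0, 0],
    [0, 0, 0, 0],
    [0, 0, 0, 0],
    [0, 0, 0, 0],
    [0, 0, 0, 0],
  ],
  hand=0.4,
)

```text
time_s: 20.38
position: [0.4647, 0.2032, 0.0839]
tcp_rot: [-0.377, 3.119, 0.0]
contact_force: [-0.1, 0.0, 0.4]
gripper_width: 0.0593
gripper_force: 0.0
```

Run:
```python
from h import *
a=cap('scene')
cv2.imwrite('pics/p7.png',cv2.resize(a['frame'][110:210,290:390],(500,500),interpolation=cv2.INTER_CUBIC))
```

```text
(no output)
```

View pics/p7.png

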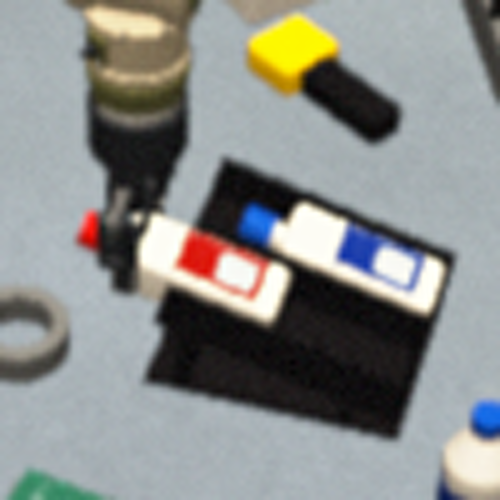

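The bottle now rests on the entry edge with its base inside the lane (base end at crop (270,305)). Checking tilt and sideways position from depth.

```bash
cat >> h.py <<'E'
def lane(c):
    P,ok=cloud(c);f=c['frame'].astype(int)
    x=P[...,0]-.486;y=P[...,1]-.2075;X=.972*x+.236*y;Y=-.236*x+.972*y
    s,k=np.sin(.26),np.cos(.26);Z=P[...,2]-.076
    return k*X-s*Z,Y,s*X+k*Z,ok,f   # downhill, across, normal from entry
E
python3 - <<'E'
from h import *
X,Y,Z,ok,f=lane(load('scene'))
m=ok&(f.max(-1)>120)&(X>-.15)&(X<.21)&(abs(Y)<.04)&(Z>.01)&(Z<.1)
for x in np.arange(-.15,.2,.02):
    s=m&(abs(X-x)<.01)
    if s.sum()>3: print(round(x,2),s.sum(),np.percentile(Z[s],[10,50,90]).round(3),np.percentile(Y[s],[3,97]).round(3))
E
```

```text
-0.07 23 [0.017 0.028 0.035] [-0.014  0.005]
-0.03 29 [0.034 0.042 0.07 ] [-0.033  0.029]
-0.01 73 [0.019 0.039 0.044] [-0.029  0.023]
0.01 67 [0.031 0.039 0.044] [-0.028  0.027]
0.03 61 [0.033 0.041 0.045] [-0.032  0.025]
0.05 63 [0.035 0.041 0.044] [-0.032  0.026]
0.07 63 [0.035 0.04  0.044] [-0.03   0.026]
0.09 34 [0.033 0.038 0.042] [-0.028  0.037]
```

It lies flat on the lane floor: the top face is a uniform 40 mm above the slope, centred across the lane, with the base about 95 mm in. Opening, rising, and going behind the cap.

Call:
move_arm(
  targets=[
    [0, 0, 0, 0],
    [0, 0, 0, 0],
    [0, 0, 0, 0],
    [0, 0, 0.1, 0],
    [0, 0, 0.25, 0],
    [0, 0, 0.4, 0],
    [0, 0, 0.5, 0],
    [0, 0, 0.5, 0],
  ],
  hand=1,
)

```text
time_s: 21.1
position: [0.4673, 0.2039, 0.1887]
tcp_rot: [-0.376, 3.111, 0.002]
contact_force: [0.9, 0.5, -0.3]
gripper_width: 0.0855
gripper_force: 0.0
```

Call:
move_arm(
  targets=[
    [-0.13, -0.035, 0, 0],
    [-0.26, -0.065, 0, 0],
    [-0.39, -0.1, 0, 0],
    [-0.39, -0.1, 0, 0],
    [-0.39, -0.1, 0, 0],
    [-0.39, -0.1, -0.1, 0],
    [-0.39, -0.1, -0.2, 0],
    [-0.39, -0.1, -0.3, 0],
    [-0.39, -0.1, -0.38, 0],
    [-0.39, -0.1, -0.38, 0],
    [-0.39, -0.1, -0.38, 0],
  ],
  hand=-1,
)

```text
time_s: 22.02
position: [0.3867, 0.1831, 0.1073]
tcp_rot: [0.376, -3.117, 0.0]
contact_force: [0.5, 1.5, 0.2]
gripper_width: 0.0001
gripper_force: 0.0
```

Call:
move_arm(
  targets=[
    [0.07, 0.017, 0, 0],
    [0.11, 0.026, 0, 0],
    [0.146, 0.035, 0, 0],
    [0.17, 0.041, -0.006, 0],
    [0.194, 0.047, -0.013, 0],
    [0.218, 0.053, -0.02, 0],
    [0.243, 0.059, -0.027, 0],
    [0.267, 0.065, -0.033, 0],
    [0.292, 0.071, -0.04, 0],
    [0.316, 0.077, -0.046, 0],
    [0.34, 0.083, -0.053, 0],
    [0.364, 0.088, -0.06, 0],
    [0.389, 0.094, -0.066, 0],
    [0.413, 0.1, -0.073, 0],
    [0.437, 0.106, -0.08, 0],
    [0.461, 0.112, -0.086, 0],
    [0.486, 0.118, -0.093, 0],
    [0.486, 0.118, -0.093, 0],
  ],
)

```text
time_s: 23.52
position: [0.4851, 0.207, 0.0891]
tcp_rot: [-0.377, 3.118, 0.0]
contact_force: [-0.4, -0.0, -0.3]
gripper_width: -0.0002
gripper_force: 0.0
```

Run:
```python
from h import *
a=cap('scene');X,Y,Z,ok,f=lane(a)
m=ok&(f.max(-1)>120)&(X>-.15)&(X<.23)&(abs(Y)<.04)&(Z>.01)&(Z<.1)
for x in np.arange(-.15,.23,.02):
    s=m&(abs(X-x)<.01)
    if s.sum()>3: print(round(x,2),s.sum(),np.percentile(Z[s],[10,50,90]).round(3),np.percentile(Y[s],[3,97]).round(3))
print(np.percentile(X[m],[98,99.5]))
```

```text
-0.01 4 [0.012 0.016 0.023] [-0.007 -0.005]
0.01 26 [0.02  0.031 0.036] [-0.014  0.019]
0.03 35 [0.019 0.031 0.037] [-0.016  0.006]
0.05 61 [0.033 0.039 0.044] [-0.029  0.032]
0.07 60 [0.032 0.04  0.045] [-0.029  0.031]
0.09 66 [0.035 0.041 0.045] [-0.034  0.038]
0.11 64 [0.036 0.04  0.044] [-0.03   0.029]
0.13 64 [0.036 0.041 0.046] [-0.031  0.038]
0.15 64 [0.036 0.041 0.045] [-0.031  0.037]
0.17 40 [0.032 0.038 0.044] [-0.028  0.037]
[0.16944843 0.18049903]
```

The bottle is sliding well, with its base about 25 mm from the stop. Continuing gently until contact.

Call:
move_arm(
  targets=[
    [0.02, 0.005, -0.005, 0],
    [0.04, 0.01, -0.011, 0],
    [0.058, 0.014, -0.016, 0],
    [0.073, 0.018, -0.02, 0],
    [0.088, 0.021, -0.024, 0],
    [0.1, 0.024, -0.027, 0],
    [0.1, 0.024, -0.027, 0],
  ],
)

```text
time_s: 24.15
position: [0.5045, 0.2117, 0.0838]
tcp_rot: [-0.377, 3.118, 0.0]
contact_force: [-0.4, 0.6, 0.1]
gripper_width: -0.0001
gripper_force: 0.0
```

Call:
move_arm(
  targets=[
    [0.008, 0.002, -0.002, 0],
    [0.016, 0.004, -0.004, 0],
    [0.016, 0.004, -0.004, 0],
  ],
)

```text
time_s: 24.4
position: [0.5073, 0.2124, 0.0831]
tcp_rot: [-0.377, 3.119, 0.0]
contact_force: [0.3, -0.4, -0.4]
gripper_width: -0.0002
gripper_force: 0.1
```

Call:
move_arm(
  targets=[
    [0.01, 0.002, -0.003, 0],
    [0.02, 0.005, -0.005, 0],
    [0.02, 0.005, -0.005, 0],
  ],
)

```text
time_s: 24.65
position: [0.5115, 0.2135, 0.0821]
tcp_rot: [-0.377, 3.118, 0.0]
contact_force: [0.1, -0.2, -0.5]
gripper_width: 0.0001
gripper_force: 0.1
```

Call:
move_arm(
  targets=[
    [0.01, 0.002, -0.003, 0],
    [0.02, 0.005, -0.005, 0],
    [0.02, 0.005, -0.005, 0],
  ],
)

```text
time_s: 24.9
position: [0.5155, 0.2144, 0.081]
tcp_rot: [-0.377, 3.118, 0.0]
contact_force: [-0.3, -0.3, -0.7]
gripper_width: -0.0001
gripper_force: 0.0
```

Run:
```python
from h import *
a=cap('scene');X,Y,Z,ok,f=lane(a)
m=ok&(f.max(-1)>120)&(abs(Y)<.025)&(Z>.03)&(Z<.05)&(X>.0)&(X<.23)
print(m.sum(),np.percentile(X[m],[0,1,5,95,98,99.5]).round(4))
n=ok&(f[...,2]>130)&(f[...,1]<80)&(abs(Y)<.025)&(Z>.005)&(Z<.05)&(X>-.05)&(X<.08)
print('cap',n.sum(),np.percentile(X[n],[2,50,98]).round(4))
Ys=(Y-.076);k=ok&(f.max(-1)>120)&(abs(Ys)<.025)&(Z>.03)&(Z<.05)&(X>.0)&(X<.23)
print('stock',k.sum(),np.percentile(X[k],[1,5,95,98,99.5]).round(4))
```

```text
347 [0.0356 0.0405 0.0576 0.1961 0.2001 0.2034]
cap 46 [0.037  0.0491 0.0608]
stock 318 [0.0452 0.056  0.1972 0.2021 0.2047]
```

Call:
move_arm(
  targets=[
    [0.01, 0.002, -0.003, 0],
    [0.015, 0.004, -0.004, 0],
    [0.015, 0.004, -0.004, 0],
  ],
)

```text
time_s: 25.2
position: [0.5168, 0.2148, 0.0804]
tcp_rot: [0.377, -3.116, 0.001]
contact_force: [-5.1, -1.8, 4.5]
gripper_width: 0.0001
gripper_force: 3.1
```

Call:
move_arm(
  targets=[
    [0.01, 0.002, -0.003, 0],
    [0.015, 0.004, -0.004, 0],
    [0.015, 0.004, -0.004, 0],
  ],
)

```text
time_s: 25.45
position: [0.5168, 0.2149, 0.0798]
tcp_rot: [0.376, -3.111, 0.002]
contact_force: [-12.6, -5.1, 13.6]
gripper_width: 0.0001
gripper_force: 8.4
```

Force is rising while the TCP no longer advances, so the base is on the stop. Backing off and rising.

Call:
move_arm(
  targets=[
    [-0.03, -0.007, 0.01, 0],
    [-0.1, -0.024, 0.03, 0],
    [-0.2, -0.048, 0.06, 0],
    [-0.35, -0.085, 0.1, 0],
    [-0.5, -0.12, 0.15, 0],
    [-0.5, -0.12, 0.4, 0],
    [-0.5, -0.12, 0.6, 0],
    [-0.5, -0.12, 0.7, 0],
    [-0.5, -0.12, 0.7, 0],
    [-0.5, -0.12, 0.7, 0],
  ],
)

```text
time_s: 26.28
position: [0.4227, 0.1924, 0.2217]
tcp_rot: [-0.376, 3.113, 0.001]
contact_force: [-0.3, -0.7, -0.7]
gripper_width: -0.0004
gripper_force: 0.0
```

Run:
```python
from h import *
a=cap('scene');X,Y,Z,ok,f=lane(a)
m=ok&(f.max(-1)>120)&(abs(Y)<.025)&(Z>.03)&(Z<.05)&(X>.0)&(X<.23)
print(m.sum(),np.percentile(X[m],[1,5,95,98,99.5]).round(4),np.median(Z[m]))
k=ok&(f.max(-1)>120)&(abs(Y-.076)<.025)&(Z>.03)&(Z<.05)&(X>.0)&(X<.23)
print('stock',k.sum(),np.percentile(X[k],[1,5,95,98,99.5]).round(4))
s=robot.state();print(s['time_s'],s['position'],s['contact_force'])
cv2.imwrite('pics/p8.png',cv2.resize(a['frame'][100:350,150:430],(672,600),interpolation=cv2.INTER_CUBIC))
```

```text
356 [0.0417 0.0546 0.1971 0.2009 0.2039] 0.03983257748039721
stock 315 [0.043  0.056  0.1982 0.2024 0.2046]
26.3333 [0.42167947 0.19211437 0.22004593] [-0.13952778  1.04770663 -0.47647423]
```

View pics/p8.png

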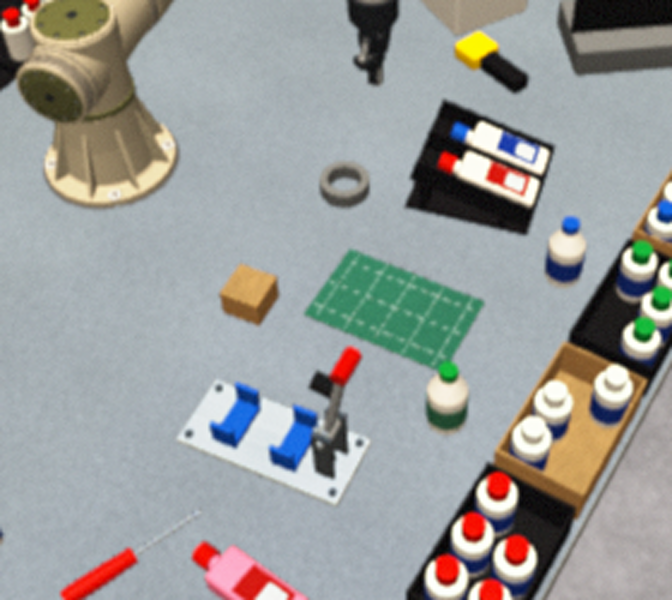

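The red-capped bottle is home beside the stock bottle (label at crop (515,180), cap uphill at (447,162)). The clamp is open at (345,365), and the other items look to be where they were.

```bash
python3 -c "
from rig import workorder;print(workorder.sign_off())"
```

```text
the job is handed in; nothing more can be done
None
```

The job is handed in at about 26 s of robot time: the clamp stands open, the bottle was laid on the mat and regrasped nearer its cap, and it now rests base against the stop, cap uphill; everything else looked undisturbed in the last picture.

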